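# Hook the cassette into the test fixture, snap it down and switch to run

## Robot

A 6-joint arm with a two-finger parallel gripper is mounted at the origin on a cart in front of the work surface, level with it; the furniture and walls round the work are solid. World frame = base frame: x ahead of the robot, y to its left, z up, the work surface at z = 0. Lengths are in m, angles in rad, forces in N, time in s.
With the tool pointing down it reaches from about 0.375 to 0.925 m from the base axis. Payload 5.7 kg.
Tool frame: the origin (TCP) lies midway between the tips of the shut fingers; the grasp point (between the pads) lies 19 mm behind it; z points along the fingers, y is the line along which they close (so a half turn about z gives the same grasp; the last joint's range is limited). The gripper opens to 88 mm and grips with 3 to 60 N. Pads are 20 mm wide; open, the fingers measure 115 mm over their backs; the gripper's body (75 mm by 178 mm) begins 61 mm behind the grasp point.
Start: joints at [1.219, 0.359, 1.51, -0, 1.272, -0.115], TCP at [0.141, 0.583, 0.223] pointing down, gripper open.
Joint ranges: [-2.97, 2.97], [-1.01, 2.36], [0.21, 2.38], [-0.96, 4.11], [0.2, 2.71], [-2.98, 2.98]. Speed limits (rad/s): [2.39, 2.39, 3.14, 3.14, 3.14, 3.14].

## Interface

Orientations are given as a unit quaternion [w, x, y, z].
In Python, from bench import ctrl gives the robot as it stands.
- The arm moves only by the tool servo_tool, never from a script. Its argument "motion" is a list of rows, each a list of 7 numbers: the shift along the tool's x, y, z in cm, then the turn, a rotation vector about the tool's x, y, z in degrees, then the opening in per cent of the stroke, from 0 (shut) to 100 (fully open). A call has 1 to 20 rows; each row shifts and turns the commanded pose from where the row before left it, along the tool's axes as they then stand; what a row does not reach is not made up. A row lasts 1/8 s, in which the tool goes at most 62.5 mm and 10.7 degrees, less where a joint would pass 70% of its speed; a pose out of reach is approached as far as the arm can. A call with a gripper value outside its range is refused whole. The fingers move at their own pace and stop on an object; the grip force is fixed at half the most. Time passes only in rows, so rows that do not move let the fingers close. It gives the time, the measured TCP pose, the force, the opening and the grip force at its end, in the units of the state.
- ctrl.sense(): the state, without advancing time (a new reading comes with each control period).
- ctrl.snapshot(name): name is "side" or "top" or "wrist"; returns (picture, depth): 480x640x3 uint8, red, green, blue; 480x640 float32, m along the optical axis (not along the pixel's ray), 0 where there is no reading.
- ctrl.get_calibration(name): a dict with "vfov" (degrees; the focal length in pixels is half the picture's height over the tangent of half this angle, whatever the lens; pixels are square), "cx", "cy" (the principal point, pixels), "eye" and "rotation" of the camera in the world. Camera axes: x right, y up, looking along -z (the intrinsics and any distortion apply to the point x, -y, -z); pixel columns grow to the right and rows downward; lengths in m; the calibration is good to about 2 mm. The wrist camera is an equidistant fisheye: a pixel r from the principal point sees the ray r / f radians off the axis. A picture is of the moment at which its call begins: read the wrist's pose just before it. get_calibration takes no time and is no camera call; for the wrist camera it gives the pose at the moment of the call.
- ctrl.close_job(): hands the job in; it is judged then, once.
The state is a dict: "time": time; "joint_pos": joint angles; "dq": joint speeds; "tau": joint torques, N m; "tcp_pos": TCP position; "orientation": TCP orientation; "ft_force": force on the tool from outside, world axes, zero at the start; "ft_torque": the same for the moment, N m; "gripper_width": finger opening in m; "gripper_force": force on a finger pad.
Only numpy, scipy, OpenCV 4.12 (cv2) and the standard library are available. Lean on these libraries where they do the work, as an engineer would, in place of code of your own. Each camera call takes 0.05 s, during which the arm holds its last target. There are 200 camera calls.

## Task

Fit the grey cassette into the test fixture on the bench: hook its two tabs under the fixture's lip with the cassette tilted, swing it down and press its free end until the spring catch snaps over it and it lies flat. Then press the raised key of the two-key bank fully down, so that the latched key pops up. Leave the loose phone panel, jar and tape roll where they are.

Things in the scene. Friction and masses are not known exactly. Their poses are not given: they have to be found in the camera images.
- fixture: Test fixture fixed to the bench, yaw varies; origin on the bench under the middle of the bed; x from the lip (-x end, towards the robot) to the spring catch (+x end), y towards the key bank, z up. Grey key housing: x = -75 to 75, y = 44 to 102 mm, top z = 26 mm. Two black cheeks 38 mm high beside the catch, their faces at x = 61.5 mm.
- bed (a point): Middle of the fixture's flat bed, 12 mm above the bench. The seated cassette has its underside on the bed, its axes along the fixture's and its plate's centre over this point, with 1.5 to 2 mm play each way. Side rails x = -55 to 55 mm, inner faces at y = +-35 mm, tops flared out to about +-41 mm, 24 mm above the bench.
- lip_edge (a point): Middle of the lower free edge of the fixture's overhanging lip, at x = -66 mm of the fixture, 21.8 mm above the bench (9.8 mm over the bed). The lip is 6 mm thick and 90 mm wide. The slot under it is 10 mm deep, closed by a wall at x = -76 mm. The tabs go in towards -x with the free end up by about 15 to 20 degrees.
- cassette_grip (a point): Centre of the grip rib of the loose cassette (0.1 to 0.23 kg), rib up, on the bench left or right of the fixture (it may swap places with the phone panel). x runs from the tab end to the free end, y across, z up. Rib 60 x 26 mm, from 10 to 28 mm above the underside; this point 19 mm above it. Plate 120 x 66 x 10 mm, its centre 8 mm towards +x of this point. The tab end points roughly to the robot.
- cassette_tabs (a point): Middle of the lower outer edge of the cassette's tabs, 66 mm towards -x of the rib's centre and 3 mm above the underside; same axes. Two tabs, 16 mm wide and 5 mm thick, centred 18 mm either side of it, stick 14 mm out of the plate's end, from 3 to 8 mm above the underside.
- cassette_press (a point): Point on top of the cassette's plate on its free end, 50 mm towards +x of the rib's centre, 10 mm above the underside, a good place to push the end down; bare plate 22 to 60 mm from the plate's centre.
- catch (a joint): Spring catch, metres: 0 at rest, up to 0.008 as its nose is pushed back (+x of the fixture). The free end pressed down on the ramped nose drives it back about 6 mm, then it snaps over the plate and returns to 0. About 6 to 15 N of push on the free end is needed; the cassette's weight does not do it: hooked and let go, it rests on the ramp, tilted about 8 degrees.
- catch_nose (a point): Lower inner edge of the catch's steel nose (24 mm wide), at x = 55 mm of the fixture, 23 mm above the bench, when at rest. Its ramp rises outwards to about 37 mm above the bench.
- key_run (a joint): The raised key at the start, on the +x half of the key bank, metres: 0 raised, 0.007 fully pressed. Needs 3 to 5 N. Coupled to the other key: as one goes down the other rises by as much. Stays where it is left.
- run_top (a point): Middle of the top of the raised key's cap (30 x 28 mm), 38 mm above the bench at first.
- key_standby (a joint): The key latched down at the start, on the -x half, metres: 0 down, 0.007 fully popped up.
- standby_top (a point): Middle of the top of the latched key's cap (30 x 28 mm), 31 mm above the bench at first; 52 mm from the other key's.
- phone_panel: Loose smartphone, black glass up, 144 x 69 x 8 mm, lying flat on the other side of the fixture from the cassette; origin under its centre. Leave it.
- jar: Loose jar with yellow lid, 36 mm wide, 33 high; origin under its centre. Leave it.
- tape: Loose roll of amber tape, 60 mm wide, 12 high; origin under its centre. Leave it.

How it is judged:
On the way, in this order (a step that is already met when the one before it is completed fails the run):
1. the tabs are under the lip with the cassette still tilted, its free end up (x of cassette_tabs in the frame of fixture between -0.08 and -0.07 m and y of cassette_tabs in the frame of fixture between -0.006 and 0.006 m and z of cassette_tabs in the frame of fixture between 0.008 and 0.0185 m and angle between cassette_grip's own z axis and vertical above 0.07 rad), for 0.1 s.
2. the cassette lies flat on the bed with the catch snapped over it, the raised key not yet pressed (x of cassette_tabs in the frame of fixture between -0.08 and -0.07 m and y of cassette_tabs in the frame of fixture between -0.006 and 0.006 m and z of cassette_tabs in the frame of fixture between 0.008 and 0.0185 m and z of cassette_press in the frame of fixture between 0.019 and 0.0245 m and angle between the z axis of cassette_grip and the z axis of fixture, either way round below 0.03 rad and angle between the x axis of cassette_grip and the x axis of fixture, either way round below 0.06 rad and value of joint each of catch, key_run below 0.002 m), for 0.2 s.
At the end, for the whole second after the job is handed in: The cassette lies flat on the fixture's bed (within 0.03 rad; plate top at the free end 19 to 24.5 mm above the bench), its tabs under the lip, the catch back within 2 mm of rest; the key that was raised is down and the other up, each by at least 5.5 mm of 7 (x of cassette_tabs in the frame of fixture between -0.08 and -0.07 m and y of cassette_tabs in the frame of fixture between -0.006 and 0.006 m and z of cassette_tabs in the frame of fixture between 0.008 and 0.0185 m and z of cassette_press in the frame of fixture between 0.019 and 0.0245 m and angle between the z axis of cassette_grip and the z axis of fixture, either way round below 0.03 rad and angle between the x axis of cassette_grip and the x axis of fixture, either way round below 0.06 rad and value of joint catch below 0.002 m and value of joint each of key_run, key_standby above 0.0055 m); the robot touches nothing.
It fails at once if a loose bystander (phone panel, jar or tape) is moved more than 30 mm (distance of any of phone_panel, jar, tape from where it was at the start of the episode above 0.03 m).
It also fails if it takes over 54 s, if anything falls off the work surface, if the arm or the gripper's body presses on something with over 40 N, if the wrist force passes 120 N, or if a joint passes its speed limit or range.

## Working session

There is one attempt and no reset: what is moved stays moved. The work goes in short steps, Python scripts to look and compute and a tool call to move; the robot and the scene stay as the last step left them, time stands still between calls to the robot, and variables do not carry over. Pictures are saved under pics/ and viewed, at most 10 in all, crops included, and the job is handed in when it is done.

Besides the shell and the picture viewer there is one more tool, called after "Emit:" in YAML: its name, and indented under it one key for each argument. servo_tool: Moves the arm, as the interface text tells. Its arguments: {"type":"object","properties":{"motion":{"type":"array"}},"required":["motion"]}

```bash
mkdir -p pics
cat > h.py <<'E'
import numpy as np, cv2
from bench import ctrl
def save(img,n): cv2.imwrite(f'pics/{n}.png',img[:,:,::-1])
def cloud(name):
    c=ctrl.get_calibration(name); img,d=ctrl.snapshot(name)
    f=240/np.tan(np.radians(c['vfov']/2)); v,u=np.mgrid[:480,:640]
    p=np.stack([(u-c['cx'])/f*d,-(v-c['cy'])/f*d,-d],-1)
    return img,d,p@np.array(c['rotation']).T+np.array(c['eye'])
E
python3 - <<'E'
from h import *
for n in ['top','side']:
    c=ctrl.get_calibration(n);print(c)
    img,d,P=cloud(n); save(img,n); np.savez(n+'.npz',img=img,d=d,P=P)
print(ctrl.get_calibration('wrist')); print(ctrl.sense())
E
```

```text
{'vfov': 50.23381766651907, 'cx': 323.7473818250463, 'cy': 237.86798920207417, 'eye': array([ 0.39987248, -0.00981569,  1.14601582]), 'rotation': array([ 0.70682049,  0.05892632, -0.0590892 , -0.70245352])}Traceback (most recent call last):
  File "<stdin>", line 4, in <module>
  File "h.py", line 8, in cloud
    return img,d,p@np.array(c['rotation']).T+np.array(c['eye'])
                 ~^~~~~~~~~~~~~~~~~~~~~~~~~~
ValueError: matmul: Input operand 1 has a mismatch in its core dimension 0, with gufunc signature (n?,k),(k,m?)->(n?,m?) (size 4 is different from 3)
```

Rotation is a quaternion (wxyz).

```bash
python3 - <<'E'
s=open('h.py').read()
s=s.replace("p@np.array(c['rotation']).T","p@quat(c['rotation']).as_matrix().T").replace("from bench","from scipy.spatial.transform import Rotation as R\nfrom bench")
s+="\ndef quat(q): return R.from_quat(np.roll(q,-1))\n"
open('h.py','w').write(s)
E
python3 - <<'E'
from h import *
for n in ['top','side']:
    c=ctrl.get_calibration(n);print(c)
    img,d,P=cloud(n); save(img,n); np.savez(n+'.npz',img=img,d=d,P=P)
print(ctrl.get_calibration('wrist')); print(ctrl.sense())
E
```

```text
{'vfov': 50.23381766651907, 'cx': 323.7473818250463, 'cy': 237.86798920207417, 'eye': array([ 0.39987248, -0.00981569,  1.14601582]), 'rotation': array([ 0.70682049,  0.05892632, -0.0590892 , -0.70245352])}
{'vfov': 52.47152443803936, 'cx': 324.57247394315914, 'cy': 246.17472248392505, 'eye': array([ 0.29859893, -0.70183248,  0.65986478]), 'rotation': array([ 0.88934496,  0.42530941, -0.07835653, -0.14845101])}
{'vfov': 65.70646984690485, 'cx': 328.9186352319328, 'cy': 236.65414023355746, 'eye': array([0.06294609, 0.60257969, 0.38365343]), 'rotation': array([ 0.77733045, -0.11557551, -0.09058883,  0.61171344])}
{'time': 0.15, 'joint_pos': array([ 1.21884165e+00,  3.59347921e-01,  1.51115210e+00, -3.71043867e-06,
        1.27252790e+00, -1.15153630e-01]), 'dq': array([ 0.00118524, -0.00274334, -0.00432513, -0.00153274,  0.00032114,
        0.00054587]), 'tau': array([ 4.77493722e-04, -5.15758753e+01, -2.71010309e+01,  6.74634450e-02,
        3.08172719e-02, -9.01052545e-05]), 'tcp_pos': array([0.14061373, 0.58274857, 0.2220098 ]), 'orientation': array([-1.64361899e-04,  1.18123508e-01,  9.92998652e-01, -6.98560030e-04]), 'ft_force': array([-0.04463787,  0.54060975, -0.06411645]), 'ft_torque': array([-0.01895297, -0.03130958, -0.02959553]), 'gripper_force': 0.0, 'gripper_width': 0.08767220211166281}
```

View pics/top.png

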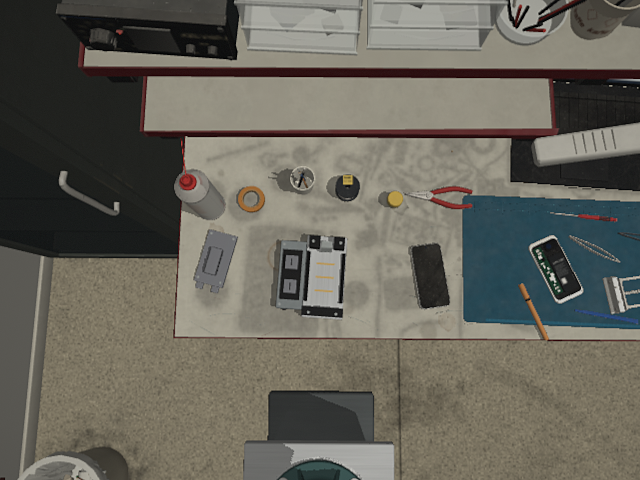

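View pics/side.png

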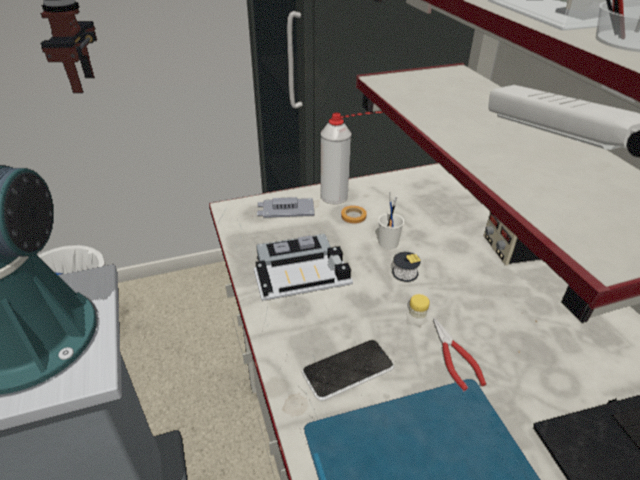

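The top view shows the cassette at about (214,262), the fixture at (312,277) with its keys on the left half, and the phone panel at (430,276). The jar is at (395,200) and the tape at (250,198). The side view agrees.

Run:
```python
from h import *
t=np.load('top.npz');P=t['P'];img=t['img']
for n,(u0,u1,v0,v1) in dict(cas=(185,245,220,305),fix=(262,360,225,325)).items():
    Q=P[v0:v1,u0:u1]; z=Q[...,2]
    print(n,np.percentile(z,[1,10,25,50,75,90,99]).round(4))
    h=np.histogram(z,bins=np.arange(-.01,.05,.002));print(h[0])
    big=cv2.resize(img[v0:v1,u0:u1],None,fx=6 if n=='fix' else 6,fy=6,interpolation=cv2.INTER_CUBIC)
    zz=cv2.resize((np.clip((z+.005)/.05,0,1)*255).astype(np.uint8),None,fx=6,fy=6,interpolation=0)
    if n=='fix':
        save(big,'fixbig')
    else: save(big,'casbig')
a=cv2.imread('pics/casbig.png');b=cv2.imread('pics/fixbig.png')
o=np.zeros((600,948,3),np.uint8);o[:a.shape[0],:360]=a;o[:,360:948]=b
cv2.imwrite('pics/both.png',o[:, :948][:, ::1] if 0 else cv2.resize(o,(800,506)))
Z=P[...,2];print(Z[315:330,200:260].mean(),Z[300,380],Z[210,310])
```

```text
cas [-0.0053 -0.0026 -0.0011  0.0011  0.0086  0.0125  0.0303]
[   1   11  170  606 1140  999  396  152  234  438  385  164   36    6
    8    8   22   62  109   88   39    6    0    0    0    0    0    0
    0]
fix [-0.0046 -0.0018  0.0001  0.0097  0.0245  0.0293  0.0408]
[   1   15  160  704 1467 1453  689  160   47  274  605  712  394  128
   62  103  248  564  712  439  198   92  100  182  156   66   20    1
    0]
0.007086132891957049 0.003552840022687409 -0.002955447231913544
```

View pics/both.png

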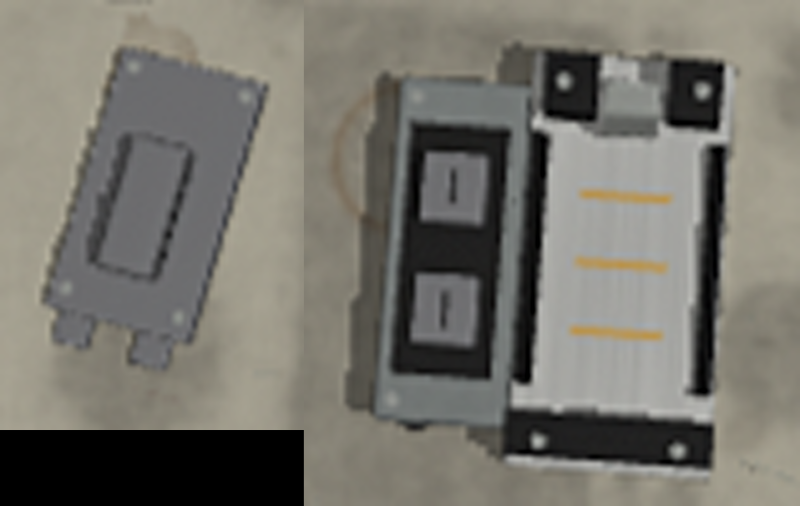

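The crop shows the cassette's plate, rib and tabs clearly, with the tabs at the bottom. The fixture's lip is at the bottom, the catch at the top, and the raised key is the upper one. I'll make a rough estimate next.

```bash
cat >> h.py <<'E'
def ray(c,u,v,fish=False):
    f=240/np.tan(np.radians(c['vfov']/2)); x=(np.atleast_1d(u)-c['cx'])/f; y=(np.atleast_1d(v)-c['cy'])/f
    if fish:
        r=np.hypot(x,y)+1e-12; D=np.stack([np.sin(r)*x/r,-np.sin(r)*y/r,-np.cos(r)],-1)
    else: D=np.stack([x,-y,-np.ones_like(x)],-1)
    return D@quat(c['rotation']).as_matrix().T
def onplane(c,uv,z,fish=False):
    uv=np.atleast_2d(np.array(uv,float)); D=ray(c,uv[:,0],uv[:,1],fish); e=np.array(c['eye'])
    z=np.broadcast_to(z,len(D)); return e+D*((z-e[2])/D[:,2])[:,None]
E
python3 - <<'E'
from h import *
c=ctrl.get_calibration('top')
k=np.array; s=800/948*6
F=lambda l:k(l)/s+[202,225]-0.4
C=lambda l:k(l)/s+[185,220]-0.4
tl,tr,bl,br=[onplane(c,F([p]),.026)[0] for p in [(403,78),(530,84),(375,415),(505,425)]]
for z,ps in ((.026,[(403,78),(530,84),(375,415),(505,425)]),(.038,[(424,150),(489,154),(418,222),(483,226)]),(.031,[(416,271),(478,276),(411,341),(473,347)])):
    q=onplane(c,F(ps),z);print(q.round(4),q.mean(0).round(4))
    d=(q[0]-q[2]+q[1]-q[3]);print('yaw',np.degrees(np.arctan2(d[1],d[0])))
for z,ps in ((.010,[(120,46),(267,84),(43,302),(190,343)]),(.028,[(132,135),(194,148),(97,263),(157,279)])):
    q=onplane(c,C(ps),z);print(q.round(4),q.mean(0).round(4))
    d=(q[0]-q[2]+q[1]-q[3]);print('yaw',np.degrees(np.arctan2(d[1],d[0])))
q=onplane(c,[[395,200],[250,198],[430,276]],0.01);print(q)
E
```

```text
[[0.5834 0.0848 0.026 ]
 [0.5811 0.0292 0.026 ]
 [0.437  0.0939 0.026 ]
 [0.4331 0.0381 0.026 ]] [0.5086 0.0615 0.026 ]
yaw -3.505605927073564
[[0.55   0.0741 0.038 ]
 [0.5485 0.0461 0.038 ]
 [0.5188 0.0761 0.038 ]
 [0.5173 0.0482 0.038 ]] [0.5337 0.0611 0.038 ]
yaw -3.7797760289961864
[[0.4984 0.0771 0.031 ]
 [0.4964 0.0504 0.031 ]
 [0.4684 0.0787 0.031 ]
 [0.466  0.0521 0.031 ]] [0.4823 0.0646 0.031 ]
yaw -3.075378659092366
[[0.6109 0.2512 0.01  ]
 [0.5941 0.1851 0.01  ]
 [0.4965 0.2799 0.01  ]
 [0.479  0.2148 0.01  ]] [0.5451 0.2328 0.01  ]
yaw -14.304181706211232
[[0.5681 0.2401 0.028 ]
 [0.5625 0.2128 0.028 ]
 [0.512  0.2528 0.028 ]
 [0.5052 0.2266 0.028 ]] [0.537  0.2331 0.028 ]
yaw -13.156395806532528
[[ 0.68001498 -0.17133132  0.01      ]
 [ 0.68260947  0.15922222  0.01      ]
 [ 0.50700469 -0.24618287  0.01      ]]
```

Emit:
servo_tool:
  motion:
    - [-3.9,-2.06,0.6,0,0,0,100]
    - [-3.9,-2.06,0.6,0,0,0,100]
    - [-3.9,-2.06,0.6,0,0,0,100]
    - [-3.9,-2.06,0.6,0,0,0,100]
    - [-3.9,-2.06,0.6,0,0,0,100]
    - [-3.9,-2.06,0.6,0,0,0,100]
    - [-3.9,-2.06,0.6,0,0,0,100]
    - [-3.9,-2.06,0.6,0,0,0,100]
    - [-3.9,-2.06,0.6,0,0,0,100]
    - [-3.9,-2.06,0.6,0,0,0,100]
    - [-3.9,-2.06,0.6,0,0,0,100]
    - [-3.9,-2.06,0.6,0,0,0,100]
    - [0,0,0,0,0,0,80]
    - [0,0,0,0,0,0,70]

```text
time: 1.9
tcp_pos: [0.537, 0.2331, 0.1503]
orientation: [-0.001, 0.118, 0.993, -0.0]
ft_force: [0.0, -0.0, -0.6]
gripper_width: 0.0715
gripper_force: 0.0
```

Run:
```python
from h import *
c=ctrl.get_calibration('wrist');s=ctrl.sense();img,d=ctrl.snapshot('wrist');save(img,'w1')
np.savez('w1.npz',img=img,d=d,**c);print(c,s['time'],s['tcp_pos'],s['orientation'],s['gripper_width'])
```

```text
{'vfov': 65.70646984690485, 'cx': 328.9186352319328, 'cy': 236.65414023355746, 'eye': array([0.45950606, 0.25283038, 0.3120439 ]), 'rotation': array([ 0.77765369, -0.11482186, -0.0905901 ,  0.61144429])} 1.9 [0.53699006 0.2331415  0.15030683] [-6.68753539e-04  1.18440482e-01  9.92960920e-01 -1.26250164e-04] 0.07147764291715909
```

View pics/w1.png

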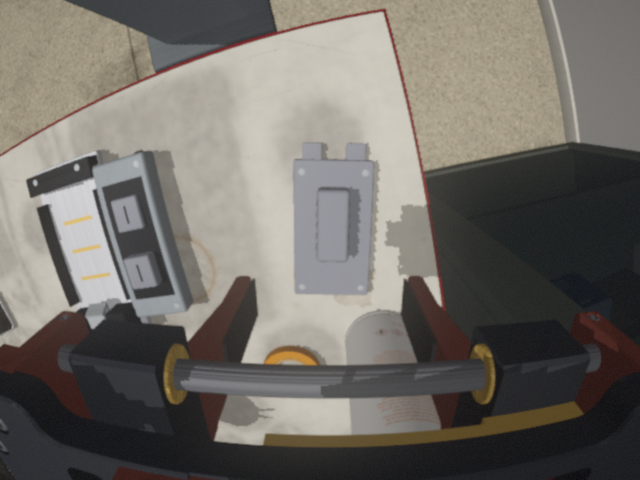

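The wrist view shows the cassette with its rib at (333,225), tabs at (312,151) and (356,152), and plate corners at about (294,160), (374,160), (295,293) and (368,293). The fixture is on the left, with its keys at (128,213) and (141,270).

```bash
cat >> h.py <<'E'
def fit(img,c,pts,model,z,fish=True,win=4):
    "refine corners, cast on planes, rigid 2D fit model->world; returns yaw,t,resid"
    g=cv2.cvtColor(img,cv2.COLOR_RGB2GRAY)
    p=cv2.cornerSubPix(g,np.array(pts,np.float32).reshape(-1,1,2),(win,win),(-1,-1),(3,50,.01)).reshape(-1,2)
    print('moved px',np.abs(p-pts).max(1).round(1))
    w=onplane(c,p,np.array(z),fish)[:,:2]; m=np.array(model,float)
    mc,wc=m.mean(0),w.mean(0); a=m-mc;b=w-wc
    th=np.arctan2((a[:,0]*b[:,1]-a[:,1]*b[:,0]).sum(),(a*b).sum())
    Rm=np.array([[np.cos(th),-np.sin(th)],[np.sin(th),np.cos(th)]]); t=wc-Rm@mc
    return np.degrees(th),t,(1000*(w-(m@Rm.T+t))).round(1)
E
python3 - <<'E'
from h import *
w=dict(np.load('w1.npz'));img=w['img'];
mm=1e-3
# cassette frame: image right = +y? top=-x ; left=-y
pl=[(294,160),(374,160),(295,293),(368,293)];pm=[(-52,-33),(-52,33),(68,-33),(68,33)]
rb=[(318,188),(349,188),(317,261),(348,261)];rm=[(-30,-13),(-30,13),(30,-13),(30,13)]
print(fit(img,w,pl,np.array(pm)*mm,[.01]*4)); print(fit(img,w,rb,np.array(rm)*mm,[.028]*4))
# keys
print(img.shape)
big=cv2.resize(img[130:340,10:230],None,fx=3.6,fy=2.85*1.263,interpolation=cv2.INTER_CUBIC)[:600]
big=cv2.resize(img[140:320,10:220],None,fx=3.3,fy=3.3,interpolation=cv2.INTER_CUBIC)
save(big,'w1fix');print(big.shape)
c=ctrl.get_calibration('top');print('can cap',onplane(c,[[187,180]],.2), 'side',onplane(ctrl.get_calibration('side'),[[334,200]],0))
E
```

```text
moved px [1.4 3.  0.3 0. ]
(np.float64(-14.854243635621504), array([0.53545381, 0.23860721]), array([[ 0.4, -0.9],
       [ 1. ,  0.9],
       [ 0.1, -0.1],
       [-1.5,  0.1]]))
moved px [1.4 3.8 0.7 2.5]
(np.float64(-13.24844630912599), array([0.53462999, 0.23668599]), array([[ 1.3,  1.8],
       [-0.8, -2. ],
       [-0.5,  1.7],
       [-0. , -1.6]]))
(480, 640, 3)
(594, 693, 3)
can cap [[0.66988426 0.25232718 0.2       ]] side [[0.66052871 0.23478324 0.        ]]
```

View pics/w1fix.png

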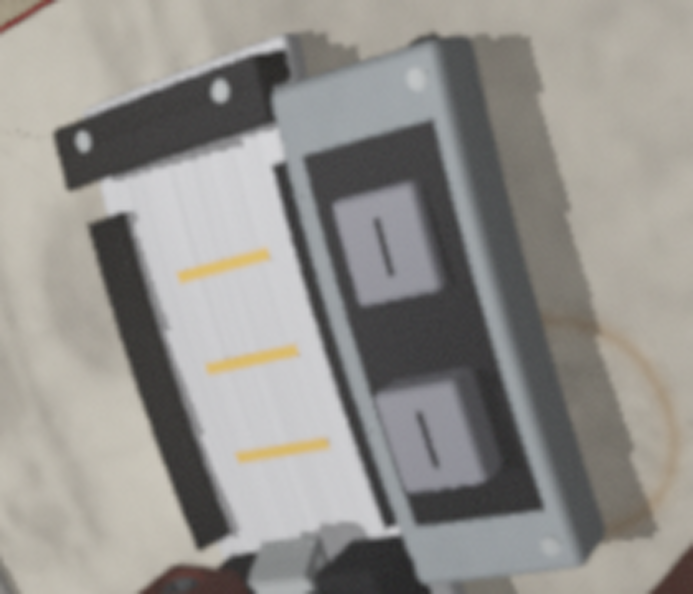

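The crop shows the standby key slot centre at about (385,247) and the run key slot centre at (428,440). The housing corners are near (275,95), (436,40), (418,583) and (580,562), and the lip bar is at the upper left.

Run:
```python
from h import *
w=dict(np.load('w1.npz'));img=w['img']
F=lambda l:np.array(l,float)/3.3+[10,140]-.35
ks=onplane(w,F([(385,247),(428,440)]),np.array([.031,.038]),True);print(ks)
hs=onplane(w,F([(275,95),(436,40),(418,583),(580,562)]),.026,True);print(hs)
d=hs[2]-hs[0]+hs[3]-hs[1];print(np.degrees(np.arctan2(d[1],d[0])))
d=ks[1]-ks[0];print(np.degrees(np.arctan2(d[1],d[0])),np.linalg.norm(d[:2]))
# orange lines on bed z=.012
ol=onplane(w,F([(225,266),(253,359),(284,450)]),.012,True);print(ol)
print(onplane(w,F([(84,141),(220,91)]),.028,True))
```

```text
[[0.48146224 0.06782934 0.031     ]
 [0.53315831 0.06415784 0.038     ]]
[[0.43266851 0.04397355 0.026     ]
 [0.43499301 0.09849916 0.026     ]
 [0.57795128 0.03184437 0.026     ]
 [0.58073868 0.08816872 0.026     ]]
-4.412957325720303
-4.062380964282677 0.05182628215536557
[[ 0.47289541 -0.0048487   0.012     ]
 [ 0.50243182 -0.00686894  0.012     ]
 [ 0.53235255 -0.00869962  0.012     ]]
[[ 0.42169342 -0.03253056  0.028     ]
 [ 0.42566473  0.02678779  0.028     ]]
```

Emit:
servo_tool:
  motion:
    - [0.1,0.2,3.5,0,0,0,70]
    - [0,0.2,3.5,0,0,0,70]
    - [0,0,3.5,0,0,0,70]
    - [0,0,2.0,0,0,0,70]
    - [0,0,1.2,0,0,0,70]
    - [0,0,0,0,0,0,70]

```text
time: 2.7
tcp_pos: [0.5367, 0.2377, 0.0133]
orientation: [-0.001, 0.118, 0.993, -0.0]
ft_force: [0.3, -0.1, 0.4]
gripper_width: 0.0613
gripper_force: 0.0
```

Emit:
servo_tool:
  motion:
    - [0,0,0.1,0,0,0,30]
    - [0,0,0,0,0,0,15]
    - [0,0,0,0,0,0,0]
    - [0,0,0,0,0,0,0]
    - [0,0,0,0,0,0,0]
    - [0,0,0,0,0,0,0]
    - [0,0,0,0,0,0,0]

```text
time: 3.58
tcp_pos: [0.5378, 0.2371, 0.013]
orientation: [0.0, 0.118, 0.993, -0.0]
ft_force: [-1.2, -2.2, 5.5]
gripper_width: 0.0256
gripper_force: 29.9
```

Emit:
servo_tool:
  motion:
    - [0,0,-1.5,0,0,0,0]
    - [0,0,-3,0,0,0,0]
    - [0,0,-3,0,0,-4.8,0]
    - [0,0,-1.5,0,0,-4.9,0]
    - [0,0,0,0,0,0,0]
    - [0,0,0,0,0,0,0]

```text
time: 4.32
tcp_pos: [0.5371, 0.2372, 0.1022]
orientation: [-0.0, 0.035, 0.999, -0.0]
ft_force: [-0.5, -0.4, -2.5]
gripper_width: 0.0261
gripper_force: 29.9
```

Run:
```python
from h import *
c=ctrl.get_calibration('wrist');s=ctrl.sense();img,d=ctrl.snapshot('wrist')
np.savez('w2.npz',img=img,d=d,**c);print(c['eye'],s['time'],s['tcp_pos'],s['orientation'],s['gripper_width'],s['gripper_force'],s['ft_force'])
cv2.imwrite('pics/w2.png',cv2.resize(img[60:360,150:550],None,fx=2,fy=2,interpolation=cv2.INTER_CUBIC)[:,:,::-1])
```

```text
[0.45748043 0.24356652 0.26391335] 4.325 [0.537066   0.23715927 0.1021981 ] [-4.80234933e-04  3.45601453e-02  9.99402495e-01 -1.37219482e-04] 0.026050529808558084 29.92400586605072 [-0.49317857 -0.43381453 -2.54036867]
```

View pics/w2.png

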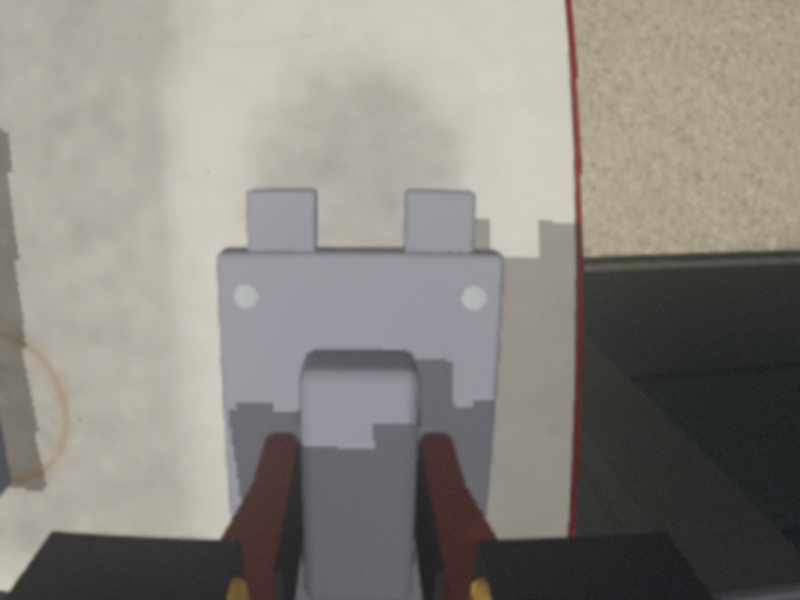

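The picture shows the cassette held square. The tab tips are at crop row 190 (columns 247–315 and 405–474), and the plate's front edge is at row 250, columns 220–502.

Run:
```python
from h import *
w=dict(np.load('w2.npz'))
T=quat([-4.8e-4,.03456,.9994,-1.4e-4]);tcp=np.array([.537066,.237159,.102198])
F=lambda l:np.array(l,float)/2+[150,60]-.25
for u in (.0892,):
    q=np.vstack([onplane(w,F([(247,189),(317,189),(405,190),(474,190)]),u+.008,True),onplane(w,F([(219,249),(502,251)]),u+.010,True),onplane(w,F([(302,352),(416,352)]),u+.028,True)])
    print((T.inv().apply(q-tcp)*1000).round(1))
```

```text
[[ 68.  -24.    5.1]
 [ 67.8  -8.3   5.1]
 [ 67.6  11.4   5.1]
 [ 67.8  27.    5.1]
 [ 54.7 -30.5   3.1]
 [ 54.2  33.5   3. ]
 [ 35.8 -10.7 -15. ]
 [ 35.8  12.8 -15. ]]
```

Emit:
servo_tool:
  motion:
    - [0.16,-3.0,0,0,0,0,0]
    - [0.26,-4.9,0,0,0,0,0]
    - [0.26,-4.95,0,0,0,0,0]
    - [0.26,-4.95,0,0,0,0,0]
    - [0.26,-4.95,0,0,0,0,0]
    - [0.1,-2.0,0,0,0,0,0]
    - [0,0,0,0,-5.2,0,0]
    - [0,0,0,0,-5.2,0,0]
    - [0,0,0,0,-5.1,0,0]
    - [0.53,0,1.92,0,0,0,0]
    - [0.53,0,1.92,0,0,0,0]
    - [0,0,0,0,0,0,0]
    - [0,0,0,0,0,0,0]

```text
time: 6.0
tcp_pos: [0.508, -0.0088, 0.0628]
orientation: [0.134, 0.034, 0.99, -0.005]
ft_force: [0.4, 0.0, -2.1]
gripper_width: 0.0257
gripper_force: 29.9
```

Run:
```python
from h import *
c=ctrl.get_calibration('wrist');s=ctrl.sense();img,d=ctrl.snapshot('wrist')
np.savez('w3.npz',img=img,d=d,tcp=s['tcp_pos'],q=s['orientation'],**c);print(c['eye'],s['time'],s['tcp_pos'],s['orientation'],s['gripper_width'],s['ft_force'],s['ft_torque'])
cv2.imwrite('pics/w3.png',cv2.resize(img[60:360,130:530],None,fx=2,fy=2,interpolation=cv2.INTER_CUBIC)[:,:,::-1])
```

```text
[3.88031052e-01 1.94519638e-04 1.97259596e-01] 6.0 [ 0.50801583 -0.00879177  0.0628028 ] [ 0.13444193  0.03363295  0.99034024 -0.0045171 ] 0.025697072632485468 [ 0.35596645  0.0344998  -2.13720966] [0.05128198 0.21908458 0.05152591]
```

View pics/w3.png

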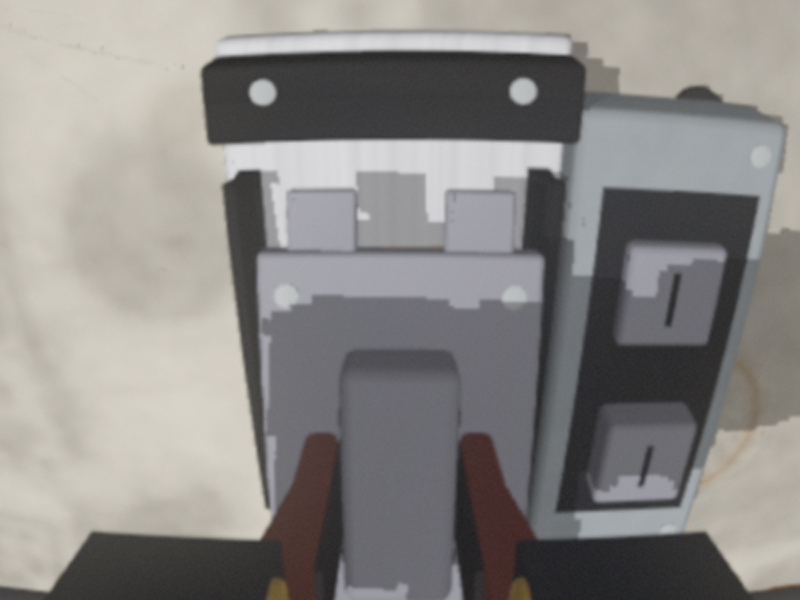

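The picture shows the tabs at columns 288–356 and 446–515, row 190, sitting between the rails. The lip's inner edge is at row 142, columns 208–580. The key slots are at (673,300) and (646,466).

Run:
```python
from h import *
w=dict(np.load('w3.npz'));T=quat(w['q'])
F=lambda l:np.array(l,float)/2+[130,60]-.25
lip=onplane(w,F([(208,143),(579,141)]),.0278,True)
ks=onplane(w,F([(673,300),(646,466)]),np.array([.031,.038]),True)
scr=onplane(w,F([(262,92),(523,91)]),.0278,True)
print(lip,ks,scr)
for a,b in ((lip[1],lip[0]),(scr[1],scr[0])):
    d=a-b;print('yaw',np.degrees(np.arctan2(d[1],d[0]))-90,np.linalg.norm(d))
d=ks[1]-ks[0];print('yawk',np.degrees(np.arctan2(d[1],d[0])),np.linalg.norm(d[:2]))
# tabs in world, bias-free from tool frame; and camera-observed by casting tab corners at their z
tab=w['tcp']+T.apply(np.array([[.068,0,.0097]]));print('tabs pt',tab)
up=w['tcp']+T.apply(np.array([[.068,-.026,.0047],[.068,.026,.0047]]));print('exp',up)
print('obs',onplane(w,F([(288,189),(515,190)]),up[:,2],True))
y=T.apply([0,1,0]);print('tool yaw',np.degrees(np.arctan2(y[1],y[0]))-90,'tilt',np.degrees(np.arccos(-T.apply([0,0,1])[2])))
```

```text
[[ 0.43262479 -0.04824596  0.0278    ]
 [ 0.43831531  0.04001288  0.0278    ]] [[0.48132876 0.06701647 0.031     ]
 [0.53292101 0.06371178 0.038     ]] [[ 0.42169879 -0.03347866  0.0278    ]
 [ 0.42570096  0.02653489  0.0278    ]]
yaw -3.6890593889390857 0.08844209149336382
yaw -3.815275007492062 0.06014685302893022
yawk -3.665020985377892 0.05169797872833894
tabs pt [[ 0.44520785 -0.00451897  0.0353257 ]]
exp [[ 0.44211434 -0.03036914  0.04014224]
 [ 0.44564153  0.0215111   0.04014725]]
obs [[ 0.44205972 -0.0281502   0.04014224]
 [ 0.44576357  0.02262332  0.04014725]]
tool yaw -3.889399589791296 tilt 15.461473813796934
```

Emit:
servo_tool:
  motion:
    - [0,-0.12,0,0,0,0,0]
    - [0.267,0,0.964,0,0,0,0]
    - [0.24,0,0.87,0,0,0,0]
    - [0,0,0,0,0,0,0]
    - [0.027,0,0.096,0,0,0,0]
    - [0,0,0,0,0,0,0]

```text
time: 6.8
tcp_pos: [0.5081, -0.01, 0.0428]
orientation: [0.135, 0.033, 0.99, -0.005]
ft_force: [0.4, -0.3, -2.2]
gripper_width: 0.0258
gripper_force: 29.9
```

Emit:
servo_tool:
  motion:
    - [0.027,0,0.096,0,0,0,0]
    - [0.013,0,0.048,0,0,0,0]
    - [0,0,0,0,0,0,0]

```text
time: 7.18
tcp_pos: [0.508, -0.01, 0.0413]
orientation: [0.135, 0.033, 0.99, -0.005]
ft_force: [-0.7, 0.4, -1.1]
gripper_width: 0.0258
gripper_force: 29.9
```

Emit:
servo_tool:
  motion:
    - [0.013,0,0.048,0,0,0,0]
    - [0,0,0,0,0,0,0]

```text
time: 7.42
tcp_pos: [0.5079, -0.01, 0.0408]
orientation: [0.135, 0.033, 0.99, -0.005]
ft_force: [-0.7, -0.1, -2.0]
gripper_width: 0.0262
gripper_force: 29.9
```

Emit:
servo_tool:
  motion:
    - [0.013,0,0.048,0,0,0,0]
    - [0.013,0,0.048,0,0,0,0]
    - [0,0,0,0,0,0,0]

```text
time: 7.8
tcp_pos: [0.5079, -0.01, 0.0398]
orientation: [0.135, 0.033, 0.99, -0.005]
ft_force: [-0.3, 0.2, -2.5]
gripper_width: 0.0258
gripper_force: 29.9
```

Emit:
servo_tool:
  motion:
    - [0.013,0,0.048,0,0,0,0]
    - [0.013,0,0.048,0,0,0,0]
    - [0,0,0,0,0,0,0]

```text
time: 8.18
tcp_pos: [0.5082, -0.01, 0.039]
orientation: [0.135, 0.033, 0.99, -0.005]
ft_force: [-1.2, -0.1, 0.4]
gripper_width: 0.0262
gripper_force: 29.9
```

Emit:
servo_tool:
  motion:
    - [-0.024,0,-0.087,0,0,0,0]
    - [0.386,0,-0.107,0,0,0,0]
    - [0.386,0,-0.107,0,0,0,0]
    - [0.289,0,-0.08,0,0,0,0]
    - [0.289,0,-0.08,0,0,0,0]
    - [0,0,0,0,0,0,0]

```text
time: 8.93
tcp_pos: [0.4935, -0.009, 0.0396]
orientation: [0.134, 0.033, 0.99, -0.005]
ft_force: [-0.5, 0.5, -2.6]
gripper_width: 0.0256
gripper_force: 29.9
```

Emit:
servo_tool:
  motion:
    - [0.145,0,-0.04,0,0,0,0]
    - [0.145,0,-0.04,0,0,0,0]
    - [0.05,0,-0.014,0,0,0,0]
    - [0,0,0,0,0,0,0]

```text
time: 9.43
tcp_pos: [0.4905, -0.0088, 0.0397]
orientation: [0.135, 0.033, 0.99, -0.005]
ft_force: [-0.0, -0.3, -2.7]
gripper_width: 0.026
gripper_force: 29.9
```

Emit:
servo_tool:
  motion:
    - [0.096,0,-0.027,0,0,0,0]
    - [0.048,0,-0.013,0,0,0,0]
    - [0,0,0,0,0,0,0]

```text
time: 9.8
tcp_pos: [0.4901, -0.0089, 0.0401]
orientation: [0.136, 0.033, 0.99, -0.005]
ft_force: [2.6, 1.7, -2.7]
gripper_width: 0.0259
gripper_force: 29.9
```

Emit:
servo_tool:
  motion:
    - [-0.06,0,0.016,0,0,0,0]
    - [0,0,0,0,0,0,0]
    - [-0.03,0,0.237,0,2,0,0]
    - [-0.03,0,0.237,0,2,0,0]
    - [-0.03,0,0.237,0,2,0,0]
    - [0,0,0,0,0,0,0]

```text
time: 10.55
tcp_pos: [0.4931, -0.0091, 0.0333]
orientation: [0.083, 0.033, 0.996, -0.003]
ft_force: [2.3, 0.4, 2.8]
gripper_width: 0.0259
gripper_force: 29.9
```

Emit:
servo_tool:
  motion:
    - [0,0,0,0,0,0,45]
    - [0,0,0,0,0,0,45]
    - [0,0,0,0,0,0,45]
    - [0,0,-2,0,0,0,45]
    - [0,0,-2,0,0,0,45]
    - [0,0,-2,0,5,0,0]
    - [0,0,0,0,4.5,0,0]
    - [0,0,0,0,0,0,0]

```text
time: 11.55
tcp_pos: [0.4839, -0.0085, 0.0925]
orientation: [0.001, 0.034, 0.999, -0.0]
ft_force: [-0.1, -0.0, -0.1]
gripper_width: 0.0127
gripper_force: 0.0
```

Run:
```python
from h import *
c=ctrl.get_calibration('wrist');s=ctrl.sense();img,d=ctrl.snapshot('wrist')
np.savez('w4.npz',img=img,d=d,tcp=s['tcp_pos'],q=s['orientation'],**c);print(c['eye'],s['time'],s['tcp_pos'],s['orientation'],s['gripper_width'],s['ft_force'],s['ft_torque'])
a=cv2.resize(img[60:360,130:530],(400,300))
i2,d2=ctrl.snapshot('side');b=cv2.resize(i2[200:320,230:390],(400,300),interpolation=cv2.INTER_CUBIC)
cv2.imwrite('pics/w4.png',np.hstack([a,b])[:,:,::-1])
```

```text
[ 0.403842   -0.0022216   0.25392438] 11.55 [ 0.48394812 -0.00850828  0.09246499] [ 1.10141208e-03  3.36459206e-02  9.99433195e-01 -1.67286500e-04] 0.012749409157456934 [-0.09592812 -0.00931579 -0.11434574] [ 0.00402002 -0.0226952   0.00640914]
```

View pics/w4.png

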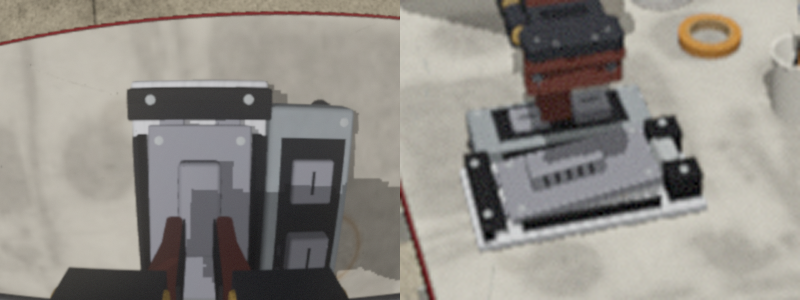

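Hooked: the tabs are under the lip and the free end rests on the catch ramp. Next I press the free end with the fingers shut.

Emit:
servo_tool:
  motion:
    - [-3,0.04,0,0,0,0,0]
    - [-2.94,0.04,0,0,0,0,0]
    - [0,0,2.5,0,0,0,0]
    - [0,0,2.0,0,0,0,0]
    - [0,0,0.8,0,0,0,0]
    - [0,0,0,0,0,0,0]

```text
time: 12.4
tcp_pos: [0.5403, -0.0113, 0.0387]
orientation: [-0.001, 0.034, 0.999, 0.0]
ft_force: [0.9, -0.8, -0.0]
gripper_width: 0.0002
gripper_force: 0.0
```

Emit:
servo_tool:
  motion:
    - [0,0,0.3,0,0,0,0]
    - [0,0,0.3,0,0,0,0]
    - [0,0,0.3,0,0,0,0]
    - [0,0,0.3,0,0,0,0]
    - [0,0,0,0,0,0,0]

```text
time: 13.02
tcp_pos: [0.5431, -0.0117, 0.028]
orientation: [0.002, 0.034, 0.999, -0.0]
ft_force: [1.6, -0.1, 3.9]
gripper_width: 0.0002
gripper_force: 1.2
```

Emit:
servo_tool:
  motion:
    - [0,0,0.2,0,0,0,0]
    - [0,0,0.2,0,0,0,0]
    - [0,0,0.2,0,0,0,0]
    - [0,0,0,0,0,0,0]

```text
time: 13.52
tcp_pos: [0.5414, -0.0115, 0.0223]
orientation: [-0.0, 0.034, 0.999, -0.0]
ft_force: [-2.2, 0.6, 17.1]
gripper_width: 0.0008
gripper_force: 8.9
```

Emit:
servo_tool:
  motion:
    - [0,0,0.15,0,0,0,0]
    - [0,0,0.1,0,0,0,0]
    - [0,0,0,0,0,0,0]

```text
time: 13.9
tcp_pos: [0.5414, -0.0115, 0.0221]
orientation: [0.0, 0.034, 0.999, -0.0]
ft_force: [-8.5, 0.9, 42.9]
gripper_width: 0.0
gripper_force: 21.7
```

Emit:
servo_tool:
  motion:
    - [0,0,-0.5,0,0,0,0]
    - [0,0,-3,0,0,0,0]
    - [0,0,-3.5,0,0,0,0]
    - [2.0,3.5,0,0,0,0,0]
    - [0,3.8,0,0,0,0,0]
    - [0,0,0,0,0,0,0]
    - [0,0,0,0,0,0,0]

```text
time: 14.78
tcp_pos: [0.5256, 0.0625, 0.088]
orientation: [-0.001, 0.033, 0.999, -0.0]
ft_force: [-0.1, -0.4, -0.3]
gripper_width: 0.0003
gripper_force: 0.0
```

Run:
```python
from h import *
c=ctrl.get_calibration('wrist');s=ctrl.sense();img,d=ctrl.snapshot('wrist')
print(s['time'],s['tcp_pos'],s['orientation'])
np.savez('w5.npz',img=img,d=d,**c)
a=cv2.resize(img[60:360,60:460],(400,300))
i2,d2=ctrl.snapshot('side');b=cv2.resize(i2[200:320,230:390],(400,300),interpolation=cv2.INTER_CUBIC)
cv2.imwrite('pics/w5.png',np.hstack([a,b])[:,:,::-1])
```

```text
14.775 [0.52564931 0.06245341 0.08800253] [-1.03449357e-03  3.33120302e-02  9.99444425e-01 -2.81845665e-04]
```

View pics/w5.png

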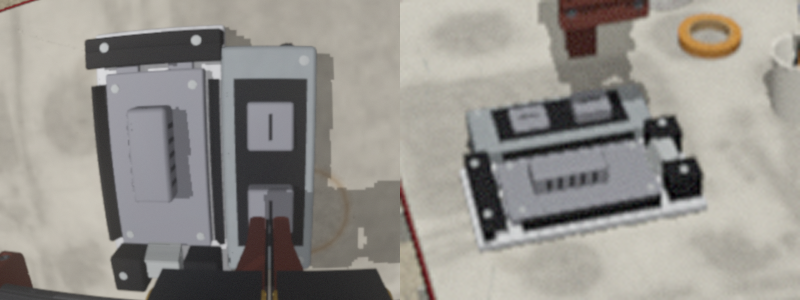

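The cassette lies flat with the catch nose over its end, and the run key is still raised. Now I press the run key.

Emit:
servo_tool:
  motion:
    - [-0.75,0,2.5,0,0,0,0]
    - [0,0,2.1,0,0,0,0]
    - [0,0,0.4,0,0,0,0]
    - [0,0,0.3,0,0,0,0]
    - [0,0,0.25,0,0,0,0]
    - [0,0,0.2,0,0,0,0]
    - [0,0,0,0,0,0,0]

```text
time: 15.75
tcp_pos: [0.5345, 0.0623, 0.0314]
orientation: [0.001, 0.034, 0.999, 0.0]
ft_force: [-0.4, -0.1, -0.2]
gripper_width: 0.0004
gripper_force: 0.0
```

Emit:
servo_tool:
  motion:
    - [0,0,0.1,0,0,0,0]
    - [0,0,0.1,0,0,0,0]
    - [0,0,0,0,0,0,0]

```text
time: 16.12
tcp_pos: [0.5347, 0.0623, 0.0312]
orientation: [0.001, 0.034, 0.999, -0.0]
ft_force: [-4.9, -1.6, 20.3]
gripper_width: 0.0006
gripper_force: 10.3
```

Firm stop at 31.2 mm, so the key is at its end. I'll retreat and check.

Emit:
servo_tool:
  motion:
    - [0,0,-0.4,0,0,0,0]
    - [0,0,-3,0,0,0,0]
    - [0,0,-4,0,0,0,0]
    - [4,4,-3,0,0,0,0]
    - [2,5,0,0,0,0,0]
    - [0,0,0,0,0,0,0]
    - [0,0,0,0,0,0,0]

```text
time: 17.0
tcp_pos: [0.4815, 0.155, 0.1324]
orientation: [0.0, 0.033, 0.999, -0.0]
ft_force: [0.5, 0.1, -0.1]
gripper_width: 0.0004
gripper_force: 0.0
```

Run:
```python
from h import *
img,d,P=cloud('top')
c=ctrl.get_calibration('top');f=240/np.tan(np.radians(c['vfov']/2));Rm=quat(c['rotation']).as_matrix()
def px(p):
    q=Rm.T@(np.array(p)-c['eye']);return int(round(c['cx']+f*q[0]/-q[2])),int(round(c['cy']-f*q[1]/-q[2]))
old=np.load('top.npz')['P']
for n,p in dict(run=(.5337,.0611,.034),stb=(.4823,.0646,.034),press=(.545,-.014,.022),tabend=(.46,-.009,.022)).items():
    u,v=px(p);s=np.s_[v-3:v+4,u-3:u+4];print(n,u,v,(np.median(old[s][...,2]),np.median(P[s][...,2])))
i2,d2=ctrl.snapshot('side');b=cv2.resize(i2[200:320,230:390],(400,300),interpolation=cv2.INTER_CUBIC)
a=cv2.resize(img[215:335,235:395],(400,300),interpolation=cv2.INTER_CUBIC)
cv2.imwrite('pics/w6.png',np.hstack([a,b])[:,:,::-1]);print(ctrl.sense()['time'])
```

```text
run 291 262 (np.float64(0.037942805451039785), np.float64(0.031591438724544174))
stb 289 285 (np.float64(0.030830292679429494), np.float64(0.03836563502293888))
press 326 258 (np.float64(0.011750235354553107), np.float64(0.02217286942714325))
tabend 323 296 (np.float64(0.012207225501736696), np.float64(0.023039386531568784))
17.1
```

View pics/w6.png

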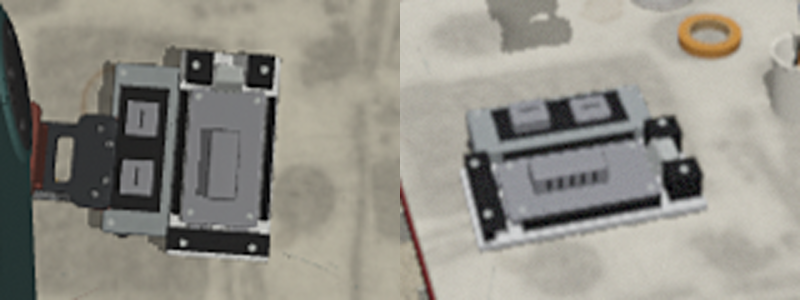

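The pictures show the cassette flat and latched, with the run key down at 31.6 mm and the standby key up at 38.4 mm. Handing the job in.

```bash
python3 -c "
from bench import ctrl
print(ctrl.close_job())"
```

```text
the job is handed in; nothing more can be done
None
```

I hooked the cassette under the lip and pressed it flat until the catch snapped over it, then pressed the raised key fully down so the latched key popped up; I handed the job in at about 17 s with nothing touching the bystanders, and no verdict was returned.

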